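# Put the lock parts right on the dovetail slide's nest plates

### The arm

A 7-joint arm with a two-finger parallel gripper is mounted at the origin on the work surface. World frame = base frame: x ahead of the robot, y to its left, z up, the work surface at z = 0. Lengths are in m, angles in rad, forces in N, time in s.
With the tool pointing down it reaches from about 0.4 to 0.875 m from the base axis. Payload 19.3 kg.
Tool frame: the origin (TCP) lies midway between the tips of the shut fingers; the grasp point (between the pads) lies 19 mm behind it; z points along the fingers, y is the line along which they close (so a half turn about z gives the same grasp; the last joint's range is limited). The gripper opens to 85 mm and grips with 20 to 120 N. Pads are 22 mm wide; open, the fingers measure 114 mm over their backs; the gripper's body (76 mm by 85 mm) begins 54 mm behind the grasp point. The pads swing forward as they close: fully open they stand 13 mm farther back than shut.
Start: joints at [-1.216, 0.521, -0.036, 1.599, 0.021, 1.021, -0.113], TCP at [0.258, 0.569, 0.231] pointing down, gripper open.
Joint ranges: [-2.91, 2.91], [-0.3, 2.13], [-1.5, 1.42], [0.17, 2.43], [-1.26, 4.41], [0.16, 1.93], [-2.52, 2.52]. Speed limits (rad/s): [1.89, 1.89, 2.39, 2.39, 3.01, 3.01, 3.01].

### API

Orientations are given as a unit quaternion [w, x, y, z].
In Python, from rig import r gives the robot as it stands. Calls block until the motion is done:
- r.goto(position, orientation): joint-space move of the TCP to a pose.
- r.move_straight(position, rotation=None, velocity=0.15, max_force=None): straight line of the TCP; rotation=None keeps the orientation; velocity is the mean speed in m/s. With max_force (N) it stops when the force on the tool has changed by that much, and returns True; else False.
- r.movej(angles): joint-space move.
- r.set_gripper(opening, strength=None): finger opening in m; strength is the grip in N (None keeps the last); returns when the fingers have stopped.
- r.wait(seconds).
- r.inverse_kinematics(position, orientation): joint angles nearest the present ones, or None.
- r.sense(): the state.
- r.capture(name): name is "scene" or "top"; returns (picture, depth): 400x640x3 uint8, blue, green, red; 400x640 float32, m along the optical axis (not along the pixel's ray), 0 where there is no reading.
- r.get_calibration(name): a dict with "camera_matrix" (3x3 intrinsics, pixels), "origin" and "orientation" of the camera in the world. Camera axes: x right, y up, looking along -z (the intrinsics and any distortion apply to the point x, -y, -z); pixel columns grow to the right and rows downward; lengths in m; the calibration is good to about 2 mm. A picture is of the moment at which its call begins. get_calibration takes no time and is no camera call.
A pose or a line that the arm cannot do raises r.Unreachable and nothing moves.
- r.close_job(): hands the job in; it is judged then, once.
The state is a dict: "time": time; "q": joint angles; "qd": joint speeds; "joint_torque": joint torques, N m; "ee_pos": TCP position; "ee_rot": TCP orientation; "force": force on the tool from outside, world axes, zero at the start; "moment": the same for the moment, N m; "grip_width": finger opening in m; "grasp_force": force on a finger pad.
Only numpy, scipy, OpenCV 4.12 (cv2) and the standard library are available. Lean on these libraries where they do the work, as an engineer would, in place of code of your own. Each camera call takes 0.05 s, during which the arm holds its last target. There are 200 camera calls.

### The job

The four lock parts on the slide have been laid on one another's nest plates: change them round so that the cam plate, the pivot nut, the bumper and the roller bracket each stand upright on the plate of their own shape, centred on the inlaid outline and lined up with it (either way round). The plain square plate is empty and may be used for setting a part aside. Leave the half-built lock frame where it stands, and let go of everything at the end.

Things in the scene. Friction and masses are not known exactly. Their poses are not given: they have to be found in the camera images.
- cam_plate_mid (a point): Cam plate, zinc-plated steel (bluish grey), about 0.24 kg, loose: flat foot 84 x 46 mm and 7 mm thick, an elongated hexagon pointed at both ends, with a round hub of 26 mm diameter standing on its middle, 40 mm high over all. Grip from above at this upper piece, tips just clear of the foot. Point on the middle axis, half-way up; z up, x along the foot. Same either way round.
- pivot_nut_mid (a point): Flanged pivot nut, brass, about 0.22 kg, loose: round flange 48 mm in diameter and 7 mm thick below, hexagon 30 mm across flats above it up to 38 mm, and a low round collar up to 40 mm, the height over all. Two of the flats face +x and -x. Grip from above at this upper piece, tips just clear of the foot. The point is on its axis, half-way up; z is up in use; its turn about the axis does not matter.
- bumper_mid (a point): Bumper, orange nylon, about 0.06 kg, loose: foot 64 x 40 mm and 9 mm thick with half-round ends, a round buffer of 34 mm diameter on its middle, tapering to 26 mm over the topmost 8 mm, 40 mm high over all. Grip from above at this upper piece, tips just clear of the foot. Point on the middle axis, half-way up; z up, x along the foot. Same either way round.
- roller_bracket_mid (a point): Roller bracket, black steel, about 0.28 kg, loose: foot 92 x 42 x 6 mm, rectangular; on its middle two upright cheeks, 32 mm wide, 36 mm along x over their outer faces, 46 mm high over all, a black roller between (top at 49 mm). Grip from above across the cheeks along x, tips just clear of the foot. Point on the middle axis, 23 mm above the underside; z up, x along the foot. Same either way round.
- cam_nest (a point): Nest plate of the cam plate: white, an elongated hexagon 124 x 88 mm pointed at both ends, with the foot outline of the cam plate (84 x 46 mm, pointed ends) inlaid flush in grey. Fixed. The point is the centre of its upper face, 50 mm above the bench; x is the long axis of plate and outline (across the slide), y runs along the slide, z up.
- nut_nest (a point): Nest plate of the pivot nut: white, round, 92 mm in diameter, with the nut's flange outline (48 mm round) inlaid flush in grey. Fixed. The point is the centre of its upper face, 50 mm above the bench; x across the slide, y along it, z up.
- bumper_nest (a point): Nest plate of the bumper: white, 120 x 70 mm with half-round ends, with the bumper's foot outline (64 x 40 mm, half-round ends) inlaid flush in grey. Fixed. The point is the centre of its upper face, 50 mm above the bench; x is the long axis of plate and outline (across the slide), y runs along the slide, z up.
- bracket_nest (a point): Nest plate of the roller bracket: white, rectangular, 126 x 78 mm, with the bracket's foot outline (92 x 42 mm, rectangular) inlaid flush in grey. Fixed. The point is the centre of its upper face, 50 mm above the bench; x is the long axis of plate and outline (across the slide), y runs along the slide, z up.
- spare_plate (a point): Spare plate: white, plain, 90 mm square with a small screw in each corner and no outline, empty at the start. Fixed. The point is the centre of its upper face, 50 mm above the bench. All six saddles stand in one row along the bright steel dovetail slide, about 128 mm apart, in any order.
- lock_frame: Half-built grey lock frame, an open trough 104 x 70 mm and 42 mm high, standing loose on a steel plate of its own saddle in the same row. Origin at the centre of its underside, 50 mm above the bench; z up, x its long axis. Not to be moved.
Things that resemble listed ones, but are neither listed nor needed, are in the scene too. Of the things shaped like the part that bears pivot_nut_mid, the brass one is meant.

How it is judged:
By the outcome, as a careful person would: the job done as asked, in the order asked, and still so for the second after the job is handed in, with the robot touching nothing.
It also fails if it takes over 120 s, if anything falls off the work surface, if the arm or the gripper's body presses on something with over 40 N, if the wrist force passes 120 N, or if a joint passes its speed limit or range.

## Working session

There is one attempt and no reset: what is moved stays moved. The work goes in short steps, each a Python script; the robot and the scene stay as the last script left them, time stands still between calls to the robot, and variables do not carry over. Pictures are saved under pics/ and viewed, at most 14 in all, crops included, and the job is handed in when it is done.

```bash
mkdir -p pics; ls
python3 - <<'E'
from rig import r
import cv2,numpy as np
for n in ("scene","top"):
    p,d=r.capture(n); cv2.imwrite(f"pics/{n}0.png",p); np.save(f"{n}0.npy",d)
    print(n,r.get_calibration(n), d.min(), d.max())
s=r.sense();print(s["time"],s["ee_pos"],s["ee_rot"],s["grip_width"])
E
```

```text
pics
scene {'camera_matrix': array([[428.65742282,   0.        , 314.92504488],
       [  0.        , 428.65742282, 201.66957409],
       [  0.        ,   0.        ,   1.        ]]), 'origin': array([ 1.25659703, -0.51789895,  0.82142652]), 'orientation': array([0.81740129, 0.3814595 , 0.18296924, 0.39098086])} 0.0 3.392261
top {'camera_matrix': array([[423.92334305,   0.        , 315.58431071],
       [  0.        , 423.92334305, 197.82032041],
       [  0.        ,   0.        ,   1.        ]]), 'origin': array([0.49929493, 0.04099606, 1.07187692]), 'orientation': array([ 0.71106826,  0.02488959, -0.00885261, -0.70262656])} 0.0 1.9116347
0.1 [0.25751383 0.56918695 0.23079077] [-7.74750468e-05  2.10834889e-01  9.77521565e-01 -4.83264534e-04] 0.08552949507632683
```

View pics/top0.png

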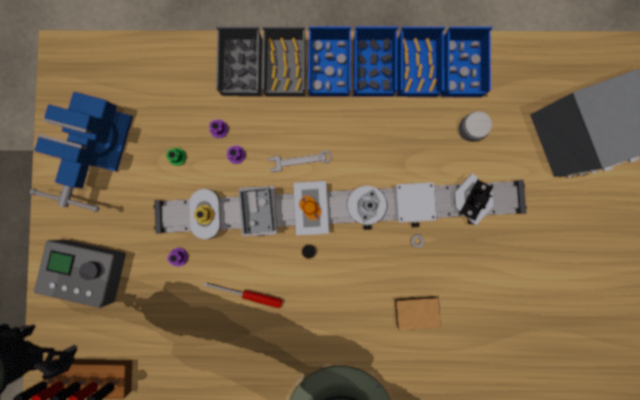

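View pics/scene0.png

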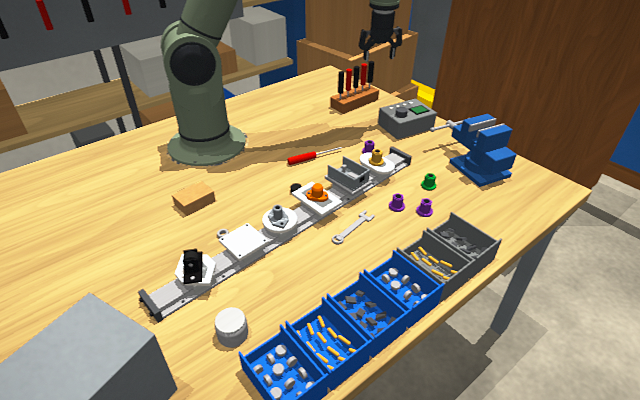

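Top view, left to right: the nut on the bumper nest (203,213), the frame (258,210), the bumper on the bracket nest (310,207), the cam plate on the nut nest (368,205), the empty spare plate (416,202) and the bracket on the cam nest (475,199). There are purple and green nut look-alikes at (219,128), (236,154), (178,257) and (176,156). The brass one at (203,213) is the one meant. I'll confirm that in an enlarged crop.

Run:
```python
import cv2,numpy as np
p=cv2.imread("pics/top0.png")
a=[cv2.resize(p[168:242,x:x+195],None,fx=4,fy=4,interpolation=cv2.INTER_CUBIC) for x in (150,340)]
cv2.imwrite("pics/crop0.png",np.vstack(a))
```

```text
(no output)
```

View pics/crop0.png

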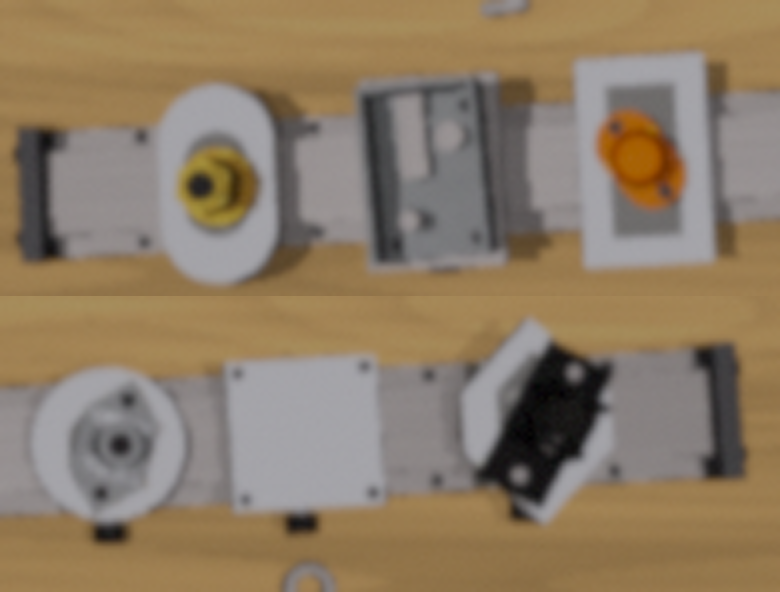

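Confirmed: the brass nut at full-image pixel (203,213) is the only brass one. Next I'll measure the plates and parts from masks plus depth.

```bash
cat > h.py <<'E'
import cv2,numpy as np
from scipy.spatial.transform import Rotation as R
from rig import r
def cam(n):
    c=r.get_calibration(n);w,x,y,z=c["orientation"]
    return c["camera_matrix"],np.array(c["origin"]),R.from_quat([x,y,z,w]).as_matrix()
def dirs(n,uv):
    K,o,M=cam(n);uv=np.asarray(uv,float).reshape(-1,2)
    d=np.c_[(uv[:,0]-K[0,2])/K[0,0],-(uv[:,1]-K[1,2])/K[1,1],-np.ones(len(uv))]
    return o,d@M.T
def cast(n,uv,z):
    o,d=dirs(n,uv);return o+d*((z-o[2])/d[:,2])[:,None]
def cloud(n,D):
    v,u=np.mgrid[:D.shape[0],:D.shape[1]]
    o,d=dirs(n,np.c_[u.ravel(),v.ravel()])
    P=(o+d*D.reshape(-1,1)).reshape(*D.shape,3);P[D==0]=np.nan;return P
def big(mask):
    """largest outer contour"""
    c,_=cv2.findContours(mask.astype(np.uint8),cv2.RETR_EXTERNAL,cv2.CHAIN_APPROX_NONE)
    return max(c,key=cv2.contourArea)
def rect(xy):
    """minAreaRect in mm: centre, long, short, yaw(deg) of long axis"""
    (cx,cy),(w,h),a=cv2.minAreaRect((np.asarray(xy)[:,:2]*1000).astype(np.float32))
    if w<h:w,h,a=h,w,a+90
    return np.round([cx,cy,w,h,(a+90)%180-90],1)
def window(u,v,a=30):
    m=np.zeros((400,640),bool);m[v-a:v+a,u-a:u+a]=1;return m
E
python3 - <<'E'
from h import *
p=cv2.imread("pics/top0.png");D=np.load("top0.npy");P=cloud("top",D);Z=P[...,2]
print("plate z noise",np.round(Z[195:210:5,405:430:5]*1000,1))
pl=dict(bump=(203,213),frame=(258,210),brk=(310,207),nut=(368,205),spare=(416,202),cam=(475,199))
for k,(u,v) in pl.items():
    w=window(u,v,27 if k!='cam' else 30); w[:,:u-24]=0; w[:,u+24:]=0
    for lo,hi,zc in ((.040,.2,.05),(.0535,.2,.056),(.075,.2,.09)):
        m=w&(Z>lo)&(Z<hi)
        if m.sum()>30:
            c=big(m);q=cast("top",c,zc);print(k,lo,rect(q),cv2.contourArea(c),"maxz",np.nanmax(Z[m]).round(4))
E
```

```text
plate z noise [[50.8 47.6 49.1 49.5 48.8]
 [47.7 51.4 54.  50.5 50.3]
 [48.7 47.  50.8 53.9 49.4]]
bump 0.04 [508.2 333.4 116.6  70.7   1.5] 1217.5 maxz 0.0955
bump 0.0535 [506.7 333.7  49.1  46.2  81.4] 286.0 maxz 0.0955
bump 0.075 [505.3 330.   32.8  32.6 -88.5] 145.5 maxz 0.0955
frame 0.04 [516.4 205.1 116.4  88.1   4.6] 1627.5 maxz 0.0973
frame 0.0535 [517.1 206.5 108.   79.8   6.4] 1362.0 maxz 0.0973
frame 0.075 [517.1 203.4 102.8  72.4   6.4] 200.5 maxz 0.0973
brk 0.04 [524.9  76.6 125.9  78.    3.9] 1597.0 maxz 0.0959
brk 0.0535 [526.4  80.   66.7  42.2  37.6] 360.5 maxz 0.0959
brk 0.075 [524.6  77.4  31.2  31.1  45.7] 141.0 maxz 0.0959
nut 0.04 [ 5.334e+02 -5.820e+01  8.910e+01  8.880e+01  5.000e-01] 1094.0 maxz 0.0941
nut 0.0535 [532.5 -62.2  62.2  59.7 -62.8] 462.5 maxz 0.0941
nut 0.075 [530.9 -61.2  25.4  23.1 -89.3] 83.0 maxz 0.0941
spare 0.04 [ 541.8 -175.1   91.7   89.9  -86.2] 1362.0 maxz 0.0574
spare 0.0535 [ 500.3 -208.6    0.     0.     0. ] 0.0 maxz 0.0574
cam 0.04 [ 552.8 -314.4   98.8   89.3  -39.4] 1273.0 maxz 0.1038
cam 0.0535 [ 547.5 -320.    92.4   51.4  -27.7] 676.0 maxz 0.1038
cam 0.075 [ 548.7 -315.8   40.3   38.1  -28.2] 241.0 maxz 0.1038
```

Run:
```python
from h import *
def ctr(m,z):
    M=cv2.moments(m.astype(np.uint8),True);u,v=M["m10"]/M["m00"],M["m01"]/M["m00"]
    return cast("top",[u,v],z)[0]*1000
def pca(m,z):
    v,u=np.nonzero(m);q=cast("top",np.c_[u,v],z)[:,:2];_,_,V=np.linalg.svd(q-q.mean(0),full_matrices=False)
    a=np.degrees(np.arctan2(V[0,1],V[0,0]));return (a+90)%180-90,q.mean(0)*1000
p=cv2.imread("pics/top0.png");P=cloud("top",np.load("top0.npy"));Z=P[...,2];hsv=cv2.cvtColor(p,cv2.COLOR_BGR2HSV)
for k,(u,v),zt in (("nut",(203,213),.089),("bumper",(310,207),.09),("cam",(370,205),.09),("bracket",(475,199),.097)):
    w=window(u,v,27); m=w&(Z>.0535); t=w&(Z>zt-.006)
    q=P[t];print(k,"top",t.sum(),ctr(t,zt).round(1),rect(q[:,:2]),"foot pca",np.round(pca(m,.056)[0],1),pca(m,.056)[1].round(1))
g=hsv
o=window(310,207,27)&(g[...,1]>150)&(g[...,0]<20);print("orange",pca(o,.059),rect(cast("top",big(o),.059)))
y=window(203,213,27)&(g[...,1]>110)&(g[...,0]>18)&(g[...,0]<32);print("brass",rect(cast("top",big(y),.057)))
# cam screw holes: darkest spots
gray=cv2.cvtColor(p,cv2.COLOR_BGR2GRAY)
for (u0,v0) in ((372,193),(365,217)):
    s=255-gray[v0-3:v0+4,u0-3:u0+4].astype(float);s-=np.median(s);s[s<0]=0
    yy,xx=np.mgrid[v0-3:v0+4,u0-3:u0+4];c=[(s*xx).sum()/s.sum(),(s*yy).sum()/s.sum()];print("hole",c,cast("top",c,.057)[0]*1000)
b=window(475,199,30)&(gray<60)&(Z>.045);print("black",rect(cast("top",big(b),.056)))
```

```text
nut top 152 [505.8 331.9  89. ] [505.9 332.1  31.2  30.2 -65.8] foot pca -0.3 [506.  333.4]
bumper top 147 [525.   78.3  90. ] [525.9  77.6  30.4  30.3   0.7] foot pca 23.1 [524.7  78.5]
cam top 94 [531.8 -60.9  90. ] [531.6 -60.7  24.2  22.9 -44.9] foot pca -18.7 [531.8 -60.6]
bracket top 190 [ 549.1 -315.9   97. ] [ 549.  -317.2   37.    31.6  -28.3] foot pca -28.2 [ 548.8 -318.7]
orange (np.float64(32.87955186857221), array([524.49839013,  77.68684541])) [524.3  77.7  57.9  37.3  37.6]
brass [505.6 333.7  43.3  41.3   0.7]
hole [np.float64(371.5571428571429), np.float64(193.6265306122449)] [559.20273554 -69.42733363  57.        ]
hole [np.float64(364.7519083969466), np.float64(216.8740458015267)] [503.46317428 -53.57806577  57.        ]
black [ 547.  -318.8   91.5   46.2  -27.9]
```

```bash
cat >> h.py <<'E'
def quat(psi):
    y=np.array([np.cos(psi),np.sin(psi),0]);z=np.array([0,0,-1.])
    q=R.from_matrix(np.c_[np.cross(y,z),y,z]).as_quat();return np.roll(q,1)
E
python3 - <<'E'
from h import *
for xy,ps in (((.549,-.317),-28),((.549,-.317),4),((.542,-.175),4),((.532,-.061),-16),((.506,.332),4),((.525,.078),37.6)):
    for f in (0,180):
        q=r.inverse_kinematics([*xy,.06],quat(np.radians(ps+f)));print(xy,ps+f,None if q is None else np.round(q,2))
E
```

```text
(0.549, -0.317) -28 [ 0.1   0.82  0.52  1.71 -0.56  0.76  0.41]
(0.549, -0.317) 152 [-0.21  1.2   1.22  1.73 -1.23  1.18 -2.25]
(0.549, -0.317) 4 [ 0.14  0.81  0.45  1.71 -0.48  0.74  0.91]
(0.549, -0.317) 184 [-0.21  1.2   1.22  1.73 -1.23  1.18 -1.69]
(0.542, -0.175) 4 [ 0.    0.7   0.29  1.88 -0.33  0.61  0.57]
(0.542, -0.175) 184 [-0.48  1.15  1.22  1.91 -1.25  1.12 -1.8 ]
(0.532, -0.061) -16 [-0.27  0.68  0.38  1.98 -0.44  0.57  0.13]
(0.532, -0.061) 164 [ 0.82  1.04 -1.28  1.92  1.13  1.15  1.94]
(0.506, 0.332) 4 [-0.79  0.72  0.17  1.78 -0.19  0.65 -0.45]
(0.506, 0.332) 184 [-0.37  0.75 -0.45  1.76  0.46  0.74  2.15]
(0.525, 0.078) 37.6 [-0.39  0.64  0.17  1.98 -0.2   0.54  0.58]
(0.525, 0.078) 217.6 [-0.9   0.94  1.01  2.   -1.1   0.88 -1.75]
```

```bash
cat >> h.py <<'E'
HI=.16
def pick(xy,yaw,z,opening=.07,force=60):
    q=quat(np.radians(yaw));x,y=np.array(xy)/1000
    r.set_gripper(opening);r.goto([x,y,HI],q)
    hit=r.move_straight([x,y,z],velocity=.08,max_force=15)
    s=r.sense();print("down hit",hit,np.round(s["ee_pos"]*1000,1))
    r.set_gripper(0,force);s=r.sense();print("grip",np.round(s["grip_width"]*1000,1),round(float(np.max(s["grasp_force"])),1))
    r.move_straight([x,y,HI],velocity=.12)
def place(xy,yaw,z,opening=.06,up=HI):
    q=quat(np.radians(yaw));x,y=np.array(xy)/1000
    r.goto([x,y,HI],q);print("held",np.round(r.sense()["grip_width"]*1000,1))
    r.move_straight([x,y,z+.008],velocity=.12)
    hit=r.move_straight([x,y,z-.001],velocity=.03,max_force=6)
    s=r.sense();print("placed hit",hit,np.round(s["ee_pos"]*1000,1))
    r.set_gripper(opening)
    r.move_straight([x,y,up],velocity=.12)
    print("t",r.sense()["time"])
def snap(tag):
    p,d=r.capture("top");cv2.imwrite(f"pics/top_{tag}.png",p);np.save(f"top_{tag}.npy",d);return p,cloud("top",d)
E
python3 - <<'E'
from h import *
pick((548.7,-316.5),-28.2,.0585)
place((541.8,-175.1),3.8,.0585)
r.goto([.532,-.061,.2],quat(np.radians(-16)))
p,P=snap("a"); print(r.sense()["time"])
cv2.imwrite("pics/a.png",cv2.resize(p[150:260,150:550],None,fx=2,fy=2,interpolation=cv2.INTER_CUBIC))
E
```

```text
down hit False [ 548.9 -316.6   59. ]
grip 35.3 60.9
held 35.6
placed hit True [ 542.3 -175.    58.6]
t 9.7167
10.35
```

View pics/a.png

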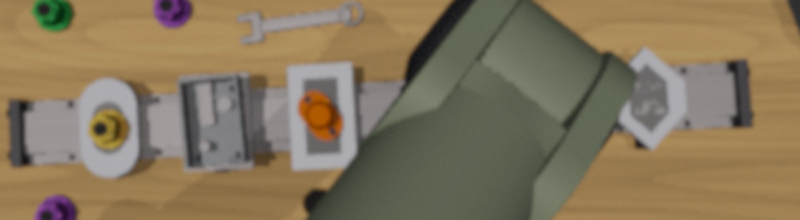

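The bracket has left the cam nest (about 475,199 in the full image), but the arm hides the spare plate. I'll retreat to the side for a clear look.

```bash
cat >> h.py <<'E'
def park(): r.movej([-1.216,.521,-.036,1.599,.021,1.021,-.113])
def parts(P,p,u,v,zt,a=26):
    """hub top centre, foot rect (mm)"""
    Z=P[...,2];w=window(u,v,a);t=w&(Z>zt-.006);c=big(w&(Z>.0535))
    M=cv2.moments(t.astype(np.uint8),True)
    return cast("top",[M["m10"]/M["m00"],M["m01"]/M["m00"]],zt)[0,:2].round(4)*1000,rect(cast("top",c,.056))
def plate(P,u,v,a=30,du=27):
    w=window(u,v,a);w[:,:u-du]=0;w[:,u+du:]=0
    return rect(cast("top",big(w&(P[...,2]>.04)),.05))
E
python3 - <<'E'
from h import *
park();p,P=snap("b");print(r.sense()["time"])
print(parts(P,p,416,202,.097)); print("cam nest",plate(P,475,199))
g=cv2.cvtColor(p,cv2.COLOR_BGR2GRAY)
for n,m in (("black",window(416,202,26)&(g<60)&(P[...,2]>.045)),("inlay",window(475,199,22)&(g<175)&(P[...,2]>.043))):
    c=big(m);print(n,rect(cast("top",c,.056 if n=="black" else .05)))
cv2.imwrite("pics/b.png",cv2.resize(p[160:245,390:520],None,fx=6,fy=6,interpolation=cv2.INTER_CUBIC))
E
```

```text
12.8417
(array([ 543.1, -175.5]), array([ 542.9, -178. ,   90.8,   47.6,    0.6]))
cam nest [ 550.3 -311.4   92.6   90.5  -40.9]
black [ 542.  -178.4   87.1   41.5    4.2]
inlay [ 549.8 -311.9   92.6   89.2  -40.9]
```

View pics/b.png

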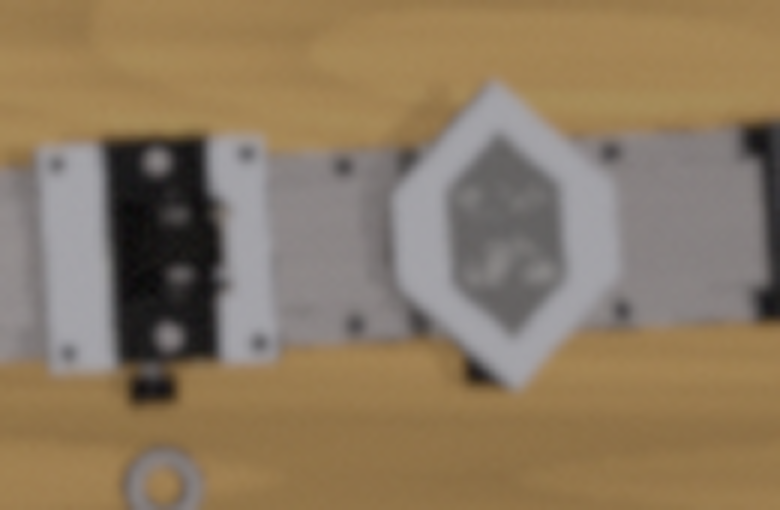

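The bracket stands on the spare plate, spanning crop x 108–218 with holes at (157,162) and (168,337). The empty cam nest has its tips at crop (495,80) and (518,390). I'll refine both and then move the cam plate.

```bash
cat >> h.py <<'E'
def crop2w(n,XY,o,f,z): return cast(n,(np.array(XY,float)+.5)/f-.5+np.array(o),z)[:,:2]*1000
def nest(P,p,u,v,a=27):
    """plate and grey inlay: area centroid (mm) and rect"""
    Z=P[...,2];w=window(u,v,a);g=cv2.cvtColor(p,cv2.COLOR_BGR2GRAY)
    c=big(w&(Z>.04));m=np.zeros(g.shape,np.uint8);cv2.drawContours(m,[c],-1,1,-1);i=cv2.erode(m,np.ones((5,5)))>0
    t,_=cv2.threshold(g[i].reshape(-1,1),0,255,cv2.THRESH_OTSU);k=big(i&(g<=t))
    out=[]
    for q in (c,k):
        M=cv2.moments(q);out+=[cast("top",[M["m10"]/M["m00"],M["m01"]/M["m00"]],.05)[0,:2].round(4)*1000,rect(cast("top",q,.05))]
    return out
E
python3 - <<'E'
from h import *
p=cv2.imread("pics/top_b.png");P=cloud("top",np.load("top_b.npy"))
print("nest",nest(P,p,475,199))
o=(390,160)
print("tips plate/inlay",crop2w("top",[(495,80),(518,390),(500,132),(513,335)],o,6,.05).round(1).tolist())
print("bracket holes",crop2w("top",[(157,162),(168,337),(113,248),(213,248)],o,6,.056).round(1).tolist())
E
```

```text
nest [array([ 550.8, -312.8]), array([ 550.3, -311.4,   92.6,   90.5,  -40.9]), array([ 550.1, -314.4]), array([ 550.2, -314.3,   59. ,   58.5,  -40.8])]
tips plate/inlay [[612.1, -310.6], [488.4, -319.0], [591.3, -312.4], [510.2, -317.2]]
bracket holes [[577.3, -174.8], [507.7, -179.2], [542.8, -157.4], [543.3, -197.0]]
```

Run:
```python
from h import *
pick((531.3,-61.2),-16,.0592,opening=.06)
place((550.0,-314.3),3.9,.0592,opening=.05)
park();p,P=snap("c");print(r.sense()["time"])
print("nut nest",nest(P,p,368,205)); print("cam",parts(P,p,475,199,.09,22))
a=[cv2.resize(p[165:240,x:x+65],None,fx=6,fy=6,interpolation=cv2.INTER_CUBIC) for x in (336,443)]
cv2.imwrite("pics/c.png",np.hstack(a))
```

```text
down hit False [531.6 -61.2  59.6]
grip 24.4 58.4
held 24.9
placed hit True [ 550.5 -314.5   59.7]
t 21.9333
25.2417
nut nest [array([533.8, -57.9]), array([ 5.334e+02, -5.820e+01,  8.910e+01,  8.880e+01,  5.000e-01]), array([533.1, -58.2]), array([533.3, -58.2,  44.3,  44.1, -44.4])]
cam (array([ 551.6, -313.4]), array([ 551.8, -314.7,   81.7,   48.9,    7.8]))
```

View pics/c.png

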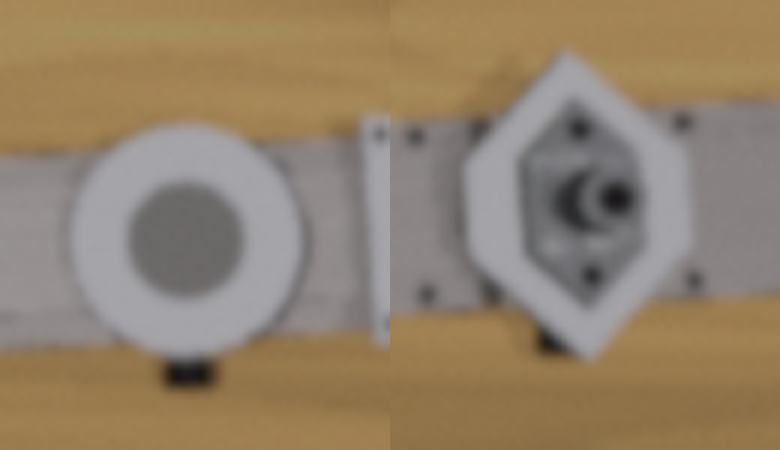

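Left of the crop is the empty nut nest, inlay centre (186,240). Right is the cam plate on its nest, with holes at (580,128) and (593,276) and plate tips at (567,50) and (590,360). I'll check its centring numerically.

Run:
```python
from h import *
o=(443,165)
q=crop2w("top",[(190,128),(203,276),(184,95),(198,308),(129,200),(258,210)],o,6,.057);print(q.round(1).tolist(),[((q[i]+q[i+1])/2).round(1) for i in (0,2,4)])
q=crop2w("top",[(177,50),(200,360),(75,200),(302,210)],o,6,.05);print(q.round(1).tolist(),[((q[i]+q[i+1])/2).round(1) for i in (0,2)])
```

```text
[[580.3, -313.1], [521.7, -317.9], [593.4, -310.8], [509.0, -315.9], [551.4, -289.0], [548.1, -339.6]] [array([ 551. , -315.5]), array([ 551.2, -313.3]), array([ 549.7, -314.3])]
[[612.1, -310.6], [488.4, -319.0], [551.6, -269.8], [548.6, -359.6]] [array([ 550.3, -314.8]), array([ 550.1, -314.7])]
```

The cam plate is within about 1 mm and 1°. Next, the nut.

Run:
```python
from h import *
pick((505.4,332.2),4,.0592,opening=.06)
place((532.5,-58.2),4,.0592,opening=.055)
park();p,P=snap("d");print(r.sense()["time"])
print("bump nest",nest(P,p,203,213)); print("nut",parts(P,p,368,205,.089,22)); print("bumper",parts(P,p,310,207,.09))
y=cv2.cvtColor(p,cv2.COLOR_BGR2HSV);y=window(368,205,22)&(y[...,1]>110)&(y[...,0]>15)&(y[...,0]<35);print("brass",rect(cast("top",big(y),.057)))
a=[cv2.resize(p[170:245,x:x+65],None,fx=6,fy=6,interpolation=cv2.INTER_CUBIC) for x in (171,336)]
cv2.imwrite("pics/d.png",np.hstack(a))
```

```text
down hit False [505.7 332.4  59.7]
grip 31.9 58.8
held 31.9
placed hit True [533.1 -58.1  59.8]
t 33.65
36.15
bump nest [array([507.5, 333.9]), array([508.2, 333.4, 116.6,  70.7,   1.5]), array([506.9, 335.1]), array([506.9, 334.5,  60.7,  39. ,   1.5])]
nut (array([533.8, -57. ]), array([533.1, -56.5,  47.7,  45.5, -89.3]))
bumper (array([524.9,  78.3]), array([525.3,  78.6,  63.4,  40. ,  38.6]))
brass [ 5.331e+02 -5.750e+01  4.070e+01  4.050e+01  4.000e-01]
```

View pics/d.png

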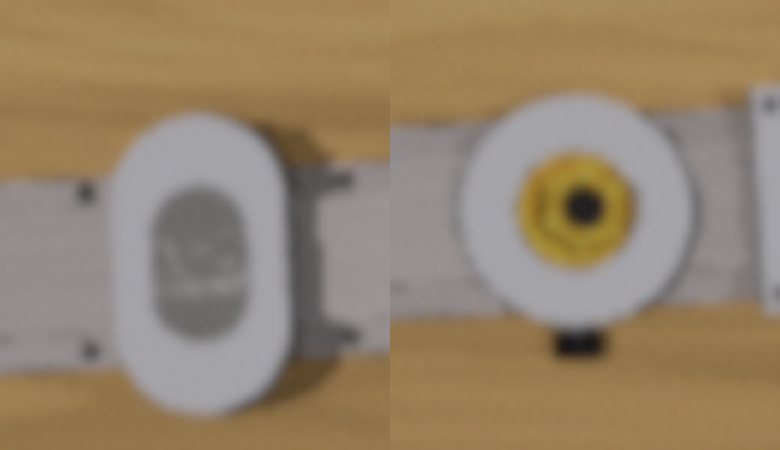

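The nut is centred within about 1.3 mm: flange centre at crop (575,210), plate centre at (577,208). The empty bumper nest has its inlay at crop (201,262). I'll get the nest and bumper yaws from image moments, then move the bumper.

```bash
cat >> h.py <<'E'
def yaw(m,z):
    v,u=np.nonzero(m);q=cast("top",np.c_[u,v],z)[:,:2];_,_,V=np.linalg.svd(q-q.mean(0),full_matrices=False)
    return round((np.degrees(np.arctan2(V[0,1],V[0,0]))+90)%180-90,1),q.mean(0).round(4)*1000
E
python3 - <<'E'
from h import *
p=cv2.imread("pics/top_d.png");P=cloud("top",np.load("top_d.npy"))
g=cv2.cvtColor(p,cv2.COLOR_BGR2GRAY);h=cv2.cvtColor(p,cv2.COLOR_BGR2HSV)
for t in (125,135,145): 
    m=np.zeros(g.shape,bool);m[196:232,192:217]=1;print("inlay",yaw(m&(g<t),.05))
m=window(203,213,27)&(P[...,2]>.04);print("plate",yaw(m,.05))
m=window(310,207,27)&(h[...,1]>150)&(h[...,0]<20);c=big(m);m=np.zeros(g.shape,np.uint8);cv2.drawContours(m,[c],-1,1,-1);print("bumper",yaw(m,.059),rect(cast("top",c,.059)))
E
```

```text
inlay (np.float64(0.7), array([507.5, 335.6]))
inlay (np.float64(2.6), array([506.9, 335.1]))
inlay (np.float64(2.3), array([506.7, 334.7]))
plate (np.float64(4.0), array([507.6, 333.9]))
bumper (np.float64(34.0), array([524.5,  77.6])) [524.5  77.6  59.7  37.1  34.5]
```

Run:
```python
from h import *
pick((524.4,78.0),36.5,.0608,opening=.06,force=40)
place((506.2,334.8),3.6,.0608,opening=.055)
park();p,P=snap("e");print(r.sense()["time"])
print("brk nest",nest(P,p,310,207)); print("bumper",parts(P,p,203,213,.09,22))
h=cv2.cvtColor(p,cv2.COLOR_BGR2HSV);g=cv2.cvtColor(p,cv2.COLOR_BGR2GRAY)
m=window(203,213,27)&(h[...,1]>150)&(h[...,0]<20);c=big(m);m=np.zeros(g.shape,np.uint8);cv2.drawContours(m,[c],-1,1,-1);print("bumper",yaw(m,.059),rect(cast("top",c,.059)))
print("plate",yaw(window(310,207,30)&(P[...,2]>.04),.05))
a=[cv2.resize(p[170:245,x:x+65],None,fx=6,fy=6,interpolation=cv2.INTER_CUBIC) for x in (171,278)]
cv2.imwrite("pics/e.png",np.hstack(a))
```

```text
down hit False [524.7  78.1  61.2]
grip 32.2 39.0
held 32.3
placed hit True [506.6 335.2  61. ]
t 44.7
46.0667
brk nest [array([525. ,  76.5]), array([524.9,  76.6, 125.9,  78. ,   3.9]), array([524. ,  76.3]), array([524.5,  76.5,  89.3,  41. ,   0.8])]
bumper (array([506.8, 333.4]), array([507. , 336.4,  61.7,  46.7,  -6.8]))
bumper (np.float64(8.1), array([506.4, 334.5])) [505.9 336.   55.8  40.6   7.1]
plate (np.float64(3.3), array([524.8,  76.6]))
```

View pics/e.png

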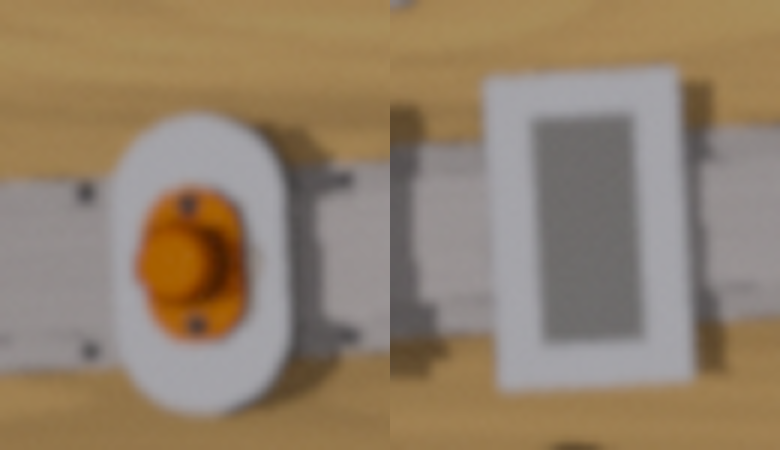

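The bumper sits on its nest with holes at crop (188,204) and (197,324). After the parallax correction it is within about 1 mm and 1°. The bracket nest is empty, with its inlay centre at crop (588,228) and yaw about 3°. Last comes the bracket.

Run:
```python
from h import *
pick((542.0,-177.0),3.8,.0583)
place((523.8,76.5),3.2,.0583)
park();p,P=snap("f");s=r.sense();print(s["time"],s["grip_width"])
print("brk",parts(P,p,310,207,.097,24))
q,_=r.capture("scene");cv2.imwrite("pics/f_scene.png",q)
a=np.hstack([cv2.resize(p[165:240,x:x+65],None,fx=6,fy=6,interpolation=cv2.INTER_CUBIC) for x in (278,336)])
b=cv2.resize(p[165:240,150:550],(780,146));cv2.imwrite("pics/f.png",np.vstack([a,b]))
```

```text
down hit False [ 542.3 -177.1   58.7]
grip 35.5 60.6
held 35.4
placed hit True [524.2  76.8  58.5]
t 55.6333
57.7167 0.06031193179506951
brk (array([525.2,  77. ]), array([526.8,  77.5,  93.6,  43.2,   0.8]))
```

View pics/f.png

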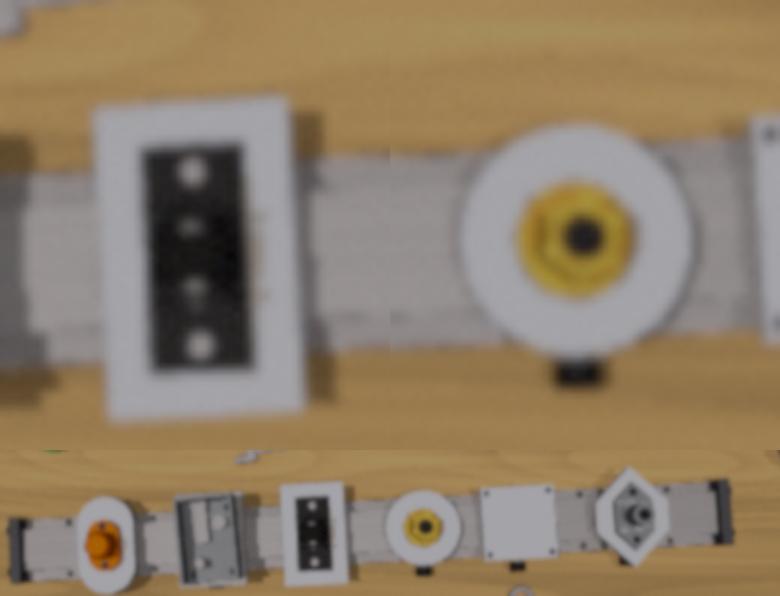

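View pics/f_scene.png

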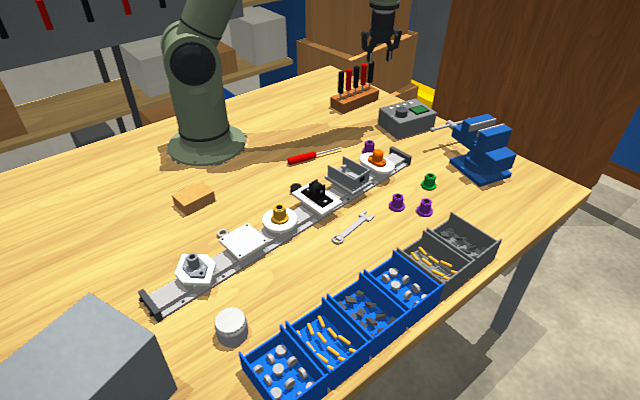

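All four parts stand upright and centred on their own plates. The bracket covers its inlay at crop (198,258), the frame is where it was, and the gripper is clear. Handing in.

```bash
python3 -c "
from rig import r
print(r.close_job())"
```

```text
the job is handed in; nothing more can be done
None
```

The job is handed in: by the last pictures the cam plate, pivot nut, bumper and roller bracket each stand on their own nest plates, within about 1.5 mm and lined up to about 1°; the lock frame stands where it was, and the robot has let go of everything (about 58 s on the robot's clock).

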